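Scrape brass offcuts off the deburring plate into the chip tray

TASK

Take the scraper with the wooden grip out of the rack and use it to sweep all six brass offcuts off the steel plate into the empty chip tray at its end (not towards the parts box); do not touch the offcuts with the fingers. Then stand the scraper back upright in its slot of the rack, blade down to the slot's floor and about centred along it, and let go. Leave the spare blade and the other things on the bench where they are.

Things in the scene. Friction and masses are not known exactly. Their poses are not given: they have to be found in the camera images.
- plate: Raised deburring plate, fixed: a bare steel slab 196 mm (its x) by 230 mm (its y), top face 45 mm above the bench, on a grey plinth. A rim 10 mm high and 10 mm wide runs along each long side (at x = -93 and +93 mm, so 176 mm is clear between them); both y ends (y = -115 and +115 mm) are open, without rim. Origin: centre of its underside, at bench level; z up.
- chip_tray: The empty chip tray, fixed: open grey plastic box 200 mm (its x) by 110 mm (its y), 28 mm high, walls and floor 4 mm. It stands across one open end of the plate, at +y or -y of the plate (drawn each time), its near wall tucked 8 mm under the end of the slab. Origin: centre of its underside, at bench level; axes parallel to the plate's.
- parts_box: The parts box, fixed: same grey box, but divided in four compartments that hold finished brass spools 32 mm high; it stands at the plate's other open end. Origin and axes as for the chip tray.
- rack: Wooden rack, fixed, 160 mm (its x) by 120 mm (its y), 38 mm high, with two straight slots along its x at y = +32 and -32 mm; each slot is 18 mm wide, open at the ends and at the top, its floor 8 mm above the bench (30 mm deep). One slot holds the scraper, the other the spare blade (which is which is drawn). Origin: centre of its underside, at bench level.
- scraper: Bench scraper standing on edge in a slot, 0.22 kg: aluminium blade 140 mm long (its x), 10 mm thick (its y), from z = 0 to 56 mm, with a wooden grip bar on top 110 mm long (x), 24 mm thick (y), from z = 55 to 97 mm. Origin: centre of the blade's lower edge; z up along blade and grip. Pinch the grip across its 24 mm from above.
- spare_blade: Bystander: plain aluminium blade without a grip, 120 x 10 x 46 mm high, standing in the rack's other slot. Origin: centre of its lower edge.
- offcut0: Loose brass offcut lying on the plate: a straight strip 34 x 14 mm, 7 mm thick, 25 g. Origin: centre of its underside.
- offcut1: Loose brass offcut lying on the plate: a round slug 24 mm across, 7 mm thick, 25 g. Origin: centre of its underside.
- offcut2: Loose brass offcut lying on the plate: an L-shaped clip 28 x 26 mm, 7 mm thick, 25 g. Origin: centre of its underside.
- offcut3: Loose brass offcut lying on the plate: a straight strip 34 x 14 mm, 7 mm thick, 25 g. Origin: centre of its underside.
- offcut4: Loose brass offcut lying on the plate: a round slug 24 mm across, 7 mm thick, 25 g. Origin: centre of its underside.
- offcut5: Loose brass offcut lying on the plate: an L-shaped clip 28 x 26 mm, 7 mm thick, 25 g. Origin: centre of its underside.
- tape_roll: Bystander: yellow roll of tape, 80 mm across, 22 mm high, lying flat on the bench. Origin: centre of its underside.
- phone: Bystander: dark phone 72 x 150 x 9 mm lying on the bench. Origin: centre of its underside.
- stud0: Bystander: brass flanged stud, 32 mm across, 60 mm tall, standing on the bench. Origin: centre of its foot.
- stud1: Bystander: brass flanged stud, 32 mm across, 60 mm tall, standing on the bench. Origin: centre of its foot.
Mind the look-alikes: they are no part of the job. Of the things like the scraper, leave any that is blue; of the rest the larger one is meant.

How it is judged:
By the outcome, as a careful person would: the job done as asked, in the order asked, and still so for the second after the job is handed in, with the robot touching nothing.
It also fails if it takes over 51 s, if anything falls off the work surface, if the arm or the gripper's body presses on something with over 40 N, if the wrist force passes 120 N, or if a joint passes its speed limit or range.

ROBOT

A 6-joint arm with a two-finger parallel gripper is mounted at the origin on the work surface. World frame = base frame: x ahead of the robot, y to its left, z up, the work surface at z = 0. Lengths are in m, angles in rad, forces in N, time in s.
With the tool pointing down it reaches from about 0.275 to 0.75 m from the base axis. Payload 10.2 kg.
Tool frame: the origin (TCP) lies at the very end of the fingers, on their centre line; the grasp point (between the pads) lies robot.grasp_offset behind it (robot.grasp_offset is the distance from the TCP to the grasp point, in m); y points along the fingers, z is the direction in which the jaws open and shut, and the axes are right-handed (so a half turn about y gives the same grasp; the last joint's range is limited). The gripper opens to 88 mm and grips with 3 to 60 N. Pads are 18 mm wide; open, the fingers measure 123 mm over their backs; the gripper's body (75 mm by 187 mm) begins 45 mm behind the grasp point.
Start: joints at [-1.348, 0.313, 1.498, -0, 1.331, -0.223], TCP at [0.226, -0.474, 0.239] pointing down, gripper open.
Joint ranges: [-2.94, 2.94], [-0.97, 2.17], [0.19, 2.56], [-1.23, 4.37], [0.02, 3.11], [-2.88, 2.88]. Speed limits (rad/s): [2.39, 2.39, 3.01, 3.14, 3.14, 3.14].

INTERFACE

Orientations are given as a unit quaternion [w, x, y, z].
In Python, from workcell import robot, imaging gives the robot as it stands. The module is installed in compiled form; this text tells all that it offers.
- The arm moves only by the tool jog_arm, never from a script. Its argument "motion" is a list of rows, each a list of 3 entries, a list of its own where there are three numbers: the closure, from 0 (fully open) to 1 (shut), then the shift along the tool's x, y, z in m, then the turn about the tool's y in degrees. In form: [[gripper, [x, y, z], spin], ...]. A call has exactly 10 rows; each row shifts and turns the pose as measured when the row begins, along the tool's axes as they then stand; what a row does not reach is not made up. A row lasts 1/10 s, in which the tool goes at most 50 mm and 8.59 degrees, less where a joint would pass 70% of its speed; a pose out of reach is approached as far as the arm can. A call with a gripper value outside its range is refused whole. The fingers move at their own pace and stop on an object; the grip force is fixed at half the most. Time passes only in rows, so rows that do not move let the fingers close, or fill a call up. It gives the time, the measured TCP pose, the force and the opening at its end, in the units of the state.
- robot.read_state(): the state, without advancing time (a new reading comes with each control period).
- imaging.grab_frame(name): name is "side" or "top" or "wrist"; returns a dict with "img" (384x512x3 uint8, red, green, blue), "camera_matrix" (3x3 intrinsics, pixels), "k1" (the pictures are not rectified: a ray, as slopes to the right and down, at radius r is drawn at 1 + k1 r^2 times it, then the intrinsics apply), "eye" and "orientation" of the camera in the world. Camera axes: x right, y down, z forward; pixel columns grow to the right and rows downward; lengths in m; the calibration is good to about 2 mm. A picture is of the moment at which its call begins. There is no depth.
- robot.sign_off(): hands the job in, once; it reports no verdict.
The state is a dict: "time": time; "q": joint angles; "joint_vel": joint speeds; "joint_torque": joint torques, N m; "tcp_pos": TCP position; "tcp_rot": TCP orientation; "contact_force": force on the tool from outside, world axes, zero at the start; "wrist_torque": the same for the moment, N m; "grip_width": finger opening in m.
Only numpy, scipy, OpenCV 4.12 (cv2) and the standard library are available. Lean on these libraries where they do the work, as an engineer would, in place of code of your own. Each camera call takes 0.05 s, during which the arm holds its last target. There are 200 camera calls.

## Working session

There is one attempt and no reset: what is moved stays moved. The work goes in short steps, Python scripts to look and compute and a tool call to move; the robot and the scene stay as the last step left them, time stands still between calls to the robot, and variables do not carry over. Pictures are saved under pics/ and viewed, about 8 in all and at most 12, crops included, and the job is handed in when it is done.

Besides the shell and the picture viewer there is one more tool, called after "Request:" by a JSON object that holds its "api" and its "payload", one argument or row to a line. jog_arm: Moves the arm, as the interface text tells. Its arguments: {"type":"object","properties":{"motion":{"type":"array"}},"required":["motion"]}

```bash
mkdir -p pics; cat > h.py <<'E'
import numpy as np, cv2
from scipy.spatial.transform import Rotation as R
from workcell import robot, imaging
def rot(q): return R.from_quat([q[1],q[2],q[3],q[0]]).as_matrix()
def grab(n,f=None):
    d=imaging.grab_frame(n)
    if f: cv2.imwrite('pics/'+f,d['img'][:,:,::-1])
    return d
def ray(d,u,v):
    K=np.array(d['camera_matrix']); p=np.array([(u-K[0,2])/K[0,0],(v-K[1,2])/K[1,1]])
    s=p.copy()
    for _ in range(30): s=p/(1+d['k1']*(s@s))
    return rot(d['orientation'])@np.array([s[0],s[1],1.])
def toplane(d,u,v,z):
    r=ray(d,u,v); e=np.array(d['eye']); return e+r*(z-e[2])/r[2]
def proj(d,P):
    c=rot(d['orientation']).T@(np.array(P)-d['eye']); s=c[:2]/c[2]; s=s*(1+d['k1']*(s@s))
    K=np.array(d['camera_matrix']); return np.array([K[0,0]*s[0]+K[0,2],K[1,1]*s[1]+K[1,2]])
E
python3 - <<'E'
from h import *
print(robot.read_state(), robot.grasp_offset)
a=grab('top','top0.png');b=grab('side','side0.png')
for d in(a,b): print(d['eye'],d['orientation'],d['camera_matrix'],d['k1'])
E
```

```text
{'time': 0.0, 'q': array([-1.34840837e+00,  3.13420822e-01,  1.49845230e+00,  2.43881411e-05,
        1.33098048e+00, -2.23381729e-01]), 'joint_vel': array([ 0.00064041,  0.00175463, -0.00067966,  0.00052095,  0.00175035,
       -0.00063272]), 'joint_torque': array([ 9.06067035e-04, -4.02216589e+01, -2.52265817e+01,  6.95089158e-02,
        3.53404332e-02, -1.04739452e-04]), 'tcp_pos': array([ 0.22630201, -0.4734467 ,  0.23817027]), 'tcp_rot': array([ 0.15630829, -0.1562911 ,  0.69006179, -0.68917018]), 'contact_force': array([ 0.83123235, -0.75776668,  0.88393625]), 'wrist_torque': array([-0.01589559, -0.03419305,  0.02110781]), 'grip_width': 0.08829035084163998} 0.0187
[0.45166812 0.09311005 1.03381183] [ 0.03751366 -0.70606424  0.70633027 -0.03411102] [[399.28157951   0.         259.52696383]
 [  0.         399.28157951 191.06566218]
 [  0.           0.           1.        ]] 0.048340450509508144
[ 0.45547709 -0.49592302  0.68170858] [-0.36778589  0.92755462 -0.05926276  0.02939197] [[354.83940405   0.         261.6124352 ]
 [  0.         354.83940405 187.33149238]
 [  0.           0.           1.        ]] -0.07023731820785732
```

View pics/top0.png

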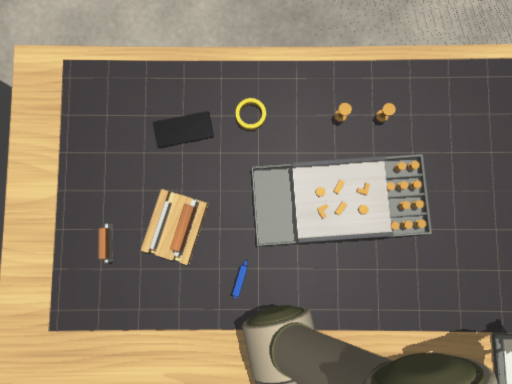

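View pics/side0.png

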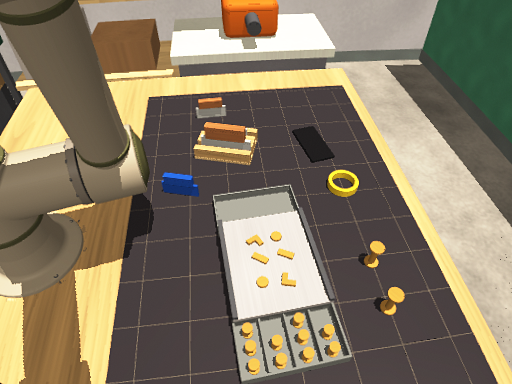

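The top view shows the scraper (brown grip) in the right-hand rack slot at about (183,228), with the spare blade beside it at (160,226). The plate is at (341,200), the empty tray at its left end (273,206) and the parts box on the right. The small scraper (103,243) and the blue one (240,280) are look-alikes. The side view agrees.

```bash
cat > m.py <<'E'
from h import *
def rect(d,mask,z,name):
    n,l,s,c=cv2.connectedComponentsWithStats(mask.astype(np.uint8))
    out=[]
    for i in range(1,n):
        if s[i,4]<25: continue
        ys,xs=np.where(l==i)
        P=np.array([toplane(d,u,v,z)[:2] for u,v in zip(xs,ys)])*1000
        (cx,cy),(w,h),a=cv2.minAreaRect(P.astype(np.float32))
        print(name,'px',c[i].round(),'area',s[i,4],'xy mm',round(cx),round(cy),'size',round(w),round(h),'ang',round(a,1),'mean',P.mean(0).round())
E
python3 - <<'E'
from m import *
d=grab('top'); hsv=cv2.cvtColor(d['img'],cv2.COLOR_RGB2HSV)
H,S,V=[hsv[:,:,i].astype(int) for i in range(3)]
print(hsv[228,183],hsv[226,160],hsv[200,153],hsv[205,306],hsv[192,320],hsv[205,270],hsv[243,103])
box=lambda x0,x1,y0,y1:(np.add.outer(np.arange(384)*0,np.arange(512))>=x0)&(np.arange(512)[None]<=x1)&(np.arange(384)[:,None]>=y0)&(np.arange(384)[:,None]<=y1)
rect(d,box(140,210,188,266)&(H<14)&(S>130),0.105,'grip')
rect(d,box(140,210,188,266)&(H>=13)&(H<25)&(S>60),0.038,'rack')
rect(d,box(140,175,188,266)&(S<60)&(V>120),0.054,'spare')
rect(d,box(285,395,150,250)&(S<50)&(V>170),0.045,'plate')
rect(d,box(295,385,165,240)&(S>100),0.052,'offcut')
rect(d,box(245,440,145,255)&((S<60)&(V>60)|(S>100)),0.03,'allplate')
for p in [(163,190),(207,203),(188,264),(141,250)]: print('rackcorner',toplane(d,*p,.038).round(3))
for p in [(251,167),(422,155),(431,234),(257,246)]: print('boxcorner',toplane(d,*p,.028).round(3))
E
```

```text
[ 13 147 198] [ 30  13 192] [ 0 10 76] [ 23  14 218] [ 20 147 235] [ 33  15 157] [ 13 147 205]
grip px [182. 228.] area 489 xy mm 462 276 size 25 106 ang 73.1 mean [461. 276.]
rack px [175. 227.] area 2925 xy mm 465 309 size 127 164 ang 73.1 mean [464. 307.]
spare px [159. 225.] area 221 xy mm 470 343 size 10 120 ang 73.0 mean [469. 343.]
plate px [341. 199.] area 5980 xy mm 533 -104 size 176 230 ang 4.1 mean [ 532. -105.]
offcut px [339. 186.] area 69 xy mm 564 -98 size 12 32 ang 62.8 mean [563. -97.]
offcut px [364. 189.] area 75 xy mm 559 -157 size 25 28 ang 71.1 mean [ 556. -159.]
offcut px [320. 191.] area 62 xy mm 552 -51 size 20 20 ang 89.2 mean [551. -51.]
offcut px [341. 208.] area 73 xy mm 510 -101 size 13 33 ang 55.6 mean [ 509. -101.]
offcut px [322. 210.] area 69 xy mm 503 -60 size 25 24 ang 25.8 mean [503. -56.]
offcut px [363. 209.] area 67 xy mm 507 -156 size 19 20 ang 88.5 mean [ 507. -156.]
allplate px [342. 200.] area 21172 xy mm 533 -111 size 493 278 ang 90.0 mean [ 532. -108.]
rackcorner [0.556 0.34  0.038]
rackcorner [0.523 0.229 0.038]
rackcorner [0.373 0.274 0.038]
rackcorner [0.407 0.39  0.038]
boxcorner [0.616 0.12  0.028]
boxcorner [ 0.645 -0.313  0.028]
boxcorner [ 0.447 -0.327  0.028]
boxcorner [0.416 0.104 0.028]
```

```bash
cat > plan.py <<'E'
from h import *
import sys
# plan.py x y z(mm) jawyaw(deg) rows grip
def plan(x,y,z,yaw,n,g):
    s=robot.read_state(); M=rot(s['tcp_rot']); p=np.array(s['tcp_pos'])*1000
    cy=np.degrees(np.arctan2(M[1,2],M[0,2]))
    print('t',round(s['time'],2),'tcp',p.round(1),'jawyaw',round(cy,1),'down',M[:,1].round(3),'q6',s['q'][5].round(2),'F',s['contact_force'].round(1),'w',round(s['grip_width']*1000,1))
    if x is None: return
    dy=(yaw-cy+90)%180-90; spin=-dy/n; step=(np.array([x,y,z])-p)/n
    print('total spin',round(-dy,1),'step len',np.linalg.norm(step).round(1))
    for i in range(n):
        v=M.T@step/1000; print([g,[round(float(k),4) for k in v],round(spin,2)])
        M=M@R.from_rotvec(np.radians(spin)*np.array([0,1,0])).as_matrix()
if __name__=='__main__':
    a=[float(k) for k in sys.argv[1:]]; plan(*(a[:4]+[int(a[4]),a[5]] if a else [None]*6))
E
python3 plan.py 462 276 238 73 20 0
```

```text
t 0.15 tcp [ 226.3 -473.5  238.3] jawyaw -64.5 down [-0.     0.001 -1.   ] q6 -0.22 F [ 0.   0.5 -0.3] w 87.7
total spin 42.5 step len 39.3
[0.0, [-0.0268, 0.0, -0.0287], np.float64(2.13)]
[0.0, [-0.0257, 0.0, -0.0297], np.float64(2.13)]
[0.0, [-0.0246, 0.0, -0.0306], np.float64(2.13)]
[0.0, [-0.0234, 0.0, -0.0315], np.float64(2.13)]
[0.0, [-0.0222, 0.0, -0.0324], np.float64(2.13)]
[0.0, [-0.021, 0.0, -0.0332], np.float64(2.13)]
[0.0, [-0.0198, 0.0, -0.0339], np.float64(2.13)]
[0.0, [-0.0185, 0.0, -0.0347], np.float64(2.13)]
[0.0, [-0.0172, 0.0, -0.0353], np.float64(2.13)]
[0.0, [-0.0159, 0.0, -0.0359], np.float64(2.13)]
[0.0, [-0.0145, 0.0, -0.0365], np.float64(2.13)]
[0.0, [-0.0132, 0.0, -0.037], np.float64(2.13)]
[0.0, [-0.0118, 0.0, -0.0375], np.float64(2.13)]
[0.0, [-0.0104, 0.0, -0.0379], np.float64(2.13)]
[0.0, [-0.009, 0.0, -0.0382], np.float64(2.13)]
[0.0, [-0.0076, 0.0, -0.0386], np.float64(2.13)]
[0.0, [-0.0061, 0.0, -0.0388], np.float64(2.13)]
[0.0, [-0.0047, 0.0, -0.039], np.float64(2.13)]
[0.0, [-0.0032, 0.0, -0.0392], np.float64(2.13)]
[0.0, [-0.0018, 0.0, -0.0392], np.float64(2.13)]
```

```bash
sed -i 's/dy=(yaw-cy+90)%180-90/dy=(yaw-cy+180)%360-180/; s/round(spin,2)\]/round(float(spin),2)]/' plan.py; python3 plan.py 462 276 238 73 20 0
```

```text
t 0.15 tcp [ 226.3 -473.5  238.3] jawyaw -64.5 down [-0.     0.001 -1.   ] q6 -0.22 F [ 0.   0.5 -0.3] w 87.7
total spin -137.5 step len 39.3
[0.0, [-0.0268, 0.0, -0.0287], -6.87]
[0.0, [-0.03, 0.0, -0.0253], -6.87]
[0.0, [-0.0329, 0.0, -0.0215], -6.87]
[0.0, [-0.0352, 0.0, -0.0175], -6.87]
[0.0, [-0.037, 0.0, -0.0131], -6.87]
[0.0, [-0.0383, 0.0, -0.0086], -6.87]
[0.0, [-0.0391, 0.0, -0.0039], -6.87]
[0.0, [-0.0393, 0.0, 0.0008], -6.87]
[0.0, [-0.0389, 0.0, 0.0055], -6.87]
[0.0, [-0.038, 0.0, 0.0101], -6.87]
[0.0, [-0.0365, 0.0, 0.0145], -6.87]
[0.0, [-0.0345, 0.0, 0.0188], -6.87]
[0.0, [-0.032, 0.0, 0.0228], -6.87]
[0.0, [-0.029, 0.0, 0.0265], -6.87]
[0.0, [-0.0257, 0.0, 0.0297], -6.87]
[0.0, [-0.0219, 0.0, 0.0326], -6.87]
[0.0, [-0.0179, 0.0, 0.035], -6.87]
[0.0, [-0.0135, 0.0, 0.0369], -6.87]
[0.0, [-0.009, 0.0, 0.0382], -6.87]
[0.0, [-0.0044, 0.0, 0.039], -6.87]
```

Request:
{"api": "jog_arm", "payload": {
  "motion": [
    [0,[-0.027,0,-0.029],-6.9],
    [0,[-0.03,0,-0.025],-6.9],
    [0,[-0.033,0,-0.022],-6.9],
    [0,[-0.035,0,-0.018],-6.9],
    [0,[-0.037,0,-0.013],-6.9],
    [0,[-0.038,0,-0.009],-6.9],
    [0,[-0.039,0,-0.004],-6.9],
    [0,[-0.039,0,0.001],-6.9],
    [0,[-0.039,0,0.006],-6.9],
    [0,[-0.038,0,0.01],-6.9]
  ]
}}

```text
time: 1.15
tcp_pos: [0.337, -0.0847, 0.2367]
tcp_rot: [0.53, -0.528, 0.471, -0.469]
contact_force: [0.6, -0.9, -0.1]
grip_width: 0.0879
```

```bash
python3 plan.py 462 276 220 73 20 0
```

```text
t 1.15 tcp [337.  -84.7 236.7] jawyaw 6.8 down [-0.001  0.004 -1.   ] q6 -0.71 F [ 0.6 -0.9 -0.1] w 87.9
total spin -66.2 step len 19.1
[0.0, [-0.0172, 0.0009, 0.0083], -3.31]
[0.0, [-0.0167, 0.0009, 0.0093], -3.31]
[0.0, [-0.0161, 0.0009, 0.0103], -3.31]
[0.0, [-0.0155, 0.0009, 0.0112], -3.31]
[0.0, [-0.0148, 0.0009, 0.012], -3.31]
[0.0, [-0.0141, 0.0009, 0.0129], -3.31]
[0.0, [-0.0133, 0.0009, 0.0137], -3.31]
[0.0, [-0.0125, 0.0009, 0.0144], -3.31]
[0.0, [-0.0116, 0.0009, 0.0151], -3.31]
[0.0, [-0.0108, 0.0009, 0.0158], -3.31]
[0.0, [-0.0098, 0.0009, 0.0164], -3.31]
[0.0, [-0.0089, 0.0009, 0.0169], -3.31]
[0.0, [-0.0079, 0.0009, 0.0174], -3.31]
[0.0, [-0.0069, 0.0009, 0.0178], -3.31]
[0.0, [-0.0058, 0.0009, 0.0182], -3.31]
[0.0, [-0.0048, 0.0009, 0.0185], -3.31]
[0.0, [-0.0037, 0.0009, 0.0187], -3.31]
[0.0, [-0.0026, 0.0009, 0.0189], -3.31]
[0.0, [-0.0015, 0.0009, 0.019], -3.31]
[0.0, [-0.0004, 0.0009, 0.0191], -3.31]
```

Request:
{"api": "jog_arm", "payload": {
  "motion": [
    [0,[-0.034,0.002,0.017],-6.6],
    [0,[-0.032,0.002,0.021],-6.6],
    [0,[-0.029,0.002,0.024],-6.6],
    [0,[-0.027,0.002,0.027],-6.6],
    [0,[-0.023,0.002,0.031],-6.6],
    [0,[-0.019,0.002,0.033],-6.6],
    [0,[-0.015,0.002,0.035],-6.6],
    [0,[-0.011,0.002,0.036],-6.6],
    [0,[-0.007,0.002,0.037],-6.6],
    [0,[-0.003,0.002,0.038],-6.6]
  ]
}}

```text
time: 2.15
tcp_pos: [0.4586, 0.2936, 0.2168]
tcp_rot: [0.702, -0.701, 0.088, -0.088]
contact_force: [0.0, -0.5, -0.5]
grip_width: 0.0882
```

```bash
python3 - <<'E'
from plan import *
plan(462,276,200,73,10,0)
d=grab('wrist','wrist1.png'); print(d['eye'],d['orientation'],d['k1'])
E
```

```text
t 2.15 tcp [458.6 293.6 216.8] jawyaw 75.7 down [ 0.001  0.002 -1.   ] q6 -0.97 F [ 0.  -0.5 -0.5] w 88.2
total spin 2.7 step len 2.5
[0, [0.0008, 0.0017, -0.0016], 0.27]
[0, [0.0008, 0.0017, -0.0016], 0.27]
[0, [0.0008, 0.0017, -0.0016], 0.27]
[0, [0.0008, 0.0017, -0.0016], 0.27]
[0, [0.0008, 0.0017, -0.0016], 0.27]
[0, [0.0008, 0.0017, -0.0016], 0.27]
[0, [0.0008, 0.0017, -0.0016], 0.27]
[0, [0.0008, 0.0017, -0.0016], 0.27]
[0, [0.0008, 0.0017, -0.0016], 0.27]
[0, [0.0008, 0.0017, -0.0016], 0.27]
[0.37963071 0.31300886 0.36362902] [0.12371966 0.77949796 0.60622502 0.09781416] -0.07237982272917588
```

View pics/wrist1.png

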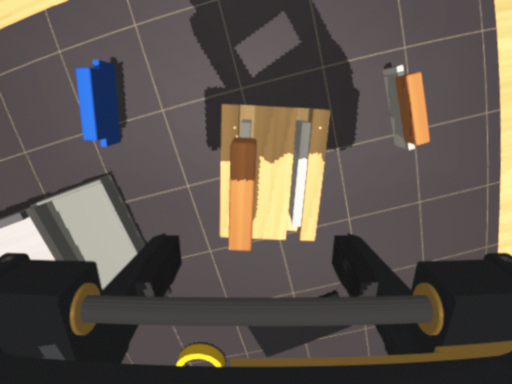

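The wrist view shows the grip spanning (231,139) to (250,249), the spare blade at (302,175) and the rack corners near (222,104), (329,109), (315,240) and (220,237).

```bash
python3 - <<'E'
from m import *
d=grab('wrist'); hsv=cv2.cvtColor(d['img'],cv2.COLOR_RGB2HSV)
H,S,V=[hsv[:,:,i].astype(int) for i in range(3)]
m=np.zeros((384,512),bool); m[95:255,210:340]=1
rect(d,m&(H<14)&(S>130),.105,'grip')
rect(d,m&(H<26)&(S>60),.038,'rack')
for p in [(222,104),(329,109),(315,240),(220,237)]: print('rack',toplane(d,*p,.038).round(4))
for p in [(232,139),(257,139),(251,249),(229,249)]: print('grip',toplane(d,*p,.105).round(4))
E
```

```text
grip px [239. 170.] area 1166 xy mm 461 278 size 23 113 ang 72.9 mean [436. 287.]
rack px [263. 172.] area 11683 xy mm 475 307 size 123 182 ang 73.0 mean [460. 306.]
rack [0.3733 0.2806 0.038 ]
rack [0.406  0.3935 0.038 ]
rack [0.5598 0.3501 0.038 ]
rack [0.5268 0.2345 0.038 ]
grip [0.4059 0.2885 0.105 ]
grip [0.4113 0.3102 0.105 ]
grip [0.517  0.2781 0.105 ]
grip [0.5117 0.2565 0.105 ]
```

```bash
python3 - <<'E'
from m import *
s=robot.read_state();print(s['tcp_pos'])
def grip(n,box):
    d=grab(n); hsv=cv2.cvtColor(d['img'],cv2.COLOR_RGB2HSV); H,S,V=[hsv[:,:,i].astype(int) for i in range(3)]
    m=np.zeros((384,512),bool); x0,x1,y0,y1=box; m[y0:y1,x0:x1]=1
    return d,m&(H<14)&(S>130)
d,m=grip('side',(195,260,115,165))
ys,xs=np.where(m); print('side px',xs.min(),xs.max(),ys.min(),ys.max())
for c in [(.4615,.2833),(.4615,.277)]:
    print(c)
    for a,b in [(-55,-12),(55,-12),(55,12),(-55,12)]:
        P=np.array([c[0]+(a*.957+b*.292)/1000,c[1]+(-a*.292+b*.957)/1000,.105]); print('  top corner',proj(d,P).round(1), 'bot',proj(d,P-[0,0,.042]).round(1))
big=cv2.resize(d['img'][105:175,180:275],None,fx=7,fy=7,interpolation=cv2.INTER_NEAREST); cv2.imwrite('pics/sidecrop.png',big[:,:,::-1])
E
```

```text
[0.45847312 0.29503516 0.21597326]
side px 204 245 122 142
(0.4615, 0.2833)
  top corner [202.2 125.3] bot [203.9 137.6]
  top corner [242.5 129.6] bot [242.9 142. ]
  top corner [244.3 124.2] bot [244.6 136.5]
  top corner [204.7 120. ] bot [206.2 132.3]
(0.4615, 0.277)
  top corner [202.3 126.7] bot [203.9 139. ]
  top corner [242.7 131.1] bot [243.1 143.4]
  top corner [244.5 125.6] bot [244.9 138. ]
  top corner [204.7 121.4] bot [206.3 133.6]
```

View pics/sidecrop.png

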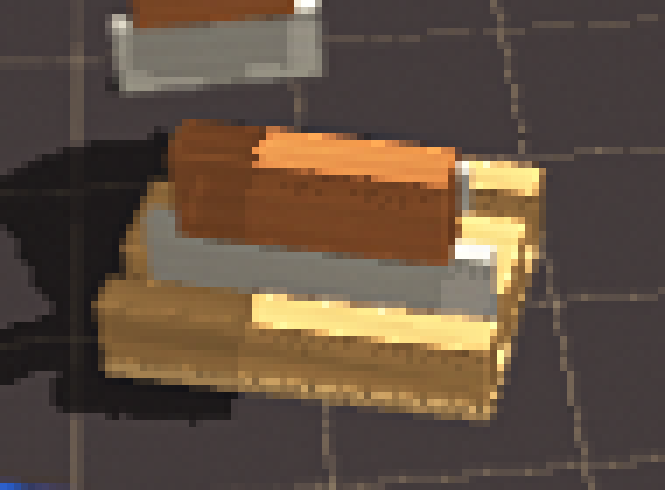

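Side and top agree on a grip centre near (463,277), while the wrist camera reads about 6 mm more in y. I'll go just above the grip and compare against the fingertips directly.

```bash
python3 plan.py 463 278 125 73 5 0 | head -4
```

```text
t 2.3 tcp [458.2 293.3 216.2] jawyaw 75.6 down [-0.     0.002 -1.   ] q6 -0.97 F [-0.3 -0.6 -1. ] w 88.2
total spin 2.6 step len 18.5
[0.0, [0.0017, 0.0182, -0.0027], 0.51]
[0.0, [0.0017, 0.0182, -0.0027], 0.51]
```

Request:
{"api": "jog_arm", "payload": {
  "motion": [
    [0,[0.002,0.018,-0.003],0.5],
    [0,[0.002,0.018,-0.003],0.5],
    [0,[0.002,0.018,-0.003],0.5],
    [0,[0.002,0.018,-0.003],0.5],
    [0,[0.001,0.018,-0.002],0.6],
    [0,[0,0,0],0],
    [0,[0,0,0],0],
    [0,[0,0,0],0],
    [0,[0,0,0],0],
    [0,[0,0,0],0]
  ]
}}

```text
time: 3.3
tcp_pos: [0.4634, 0.2712, 0.1273]
tcp_rot: [0.699, -0.698, 0.109, -0.111]
contact_force: [1.4, -0.4, 0.2]
grip_width: 0.0881
```

```bash
python3 - <<'E'
from plan import *
plan(463,277,85,73,5,0)
for i in range(5): print(robot.read_state()['tcp_pos'].round(4))
d=grab('wrist','wrist2.png')
s=robot.read_state(); M=rot(s['tcp_rot']); p=s['tcp_pos']
print('tcp px',proj(d,p),'grasp pt',proj(d,p-M[:,1]*.0187),'tips',proj(d,p+M[:,2]*.044),proj(d,p-M[:,2]*.044))
E
```

```text
t 3.3 tcp [463.4 271.2 127.3] jawyaw 72.1 down [ 0.004  0.002 -1.   ] q6 -0.95 F [ 1.4 -0.4  0.2] w 88.1
total spin -0.9 step len 8.5
[0, [-0.0005, 0.0085, 0.0011], -0.17]
[0, [-0.0005, 0.0085, 0.0011], -0.17]
[0, [-0.0004, 0.0085, 0.0011], -0.17]
[0, [-0.0004, 0.0085, 0.0011], -0.17]
[0, [-0.0004, 0.0085, 0.0011], -0.17]
[0.4634 0.2712 0.1273]
[0.4634 0.2712 0.1273]
[0.4634 0.2712 0.1273]
[0.4634 0.2712 0.1273]
[0.4634 0.2712 0.1273]
tcp px [256.74982064 249.46959783] grasp pt [256.82018011 267.20718406] tips [332.47577986 249.22457602] [180.98944853 249.15009627]
```

View pics/wrist2.png

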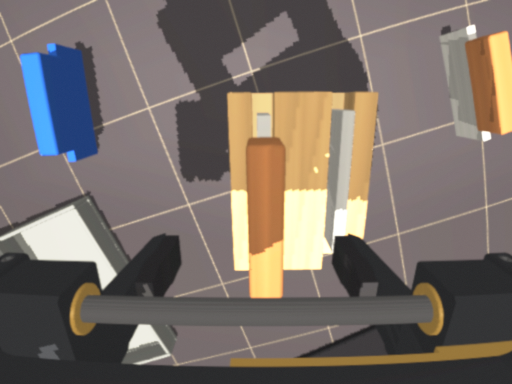

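The fingertips are centred at column 257, while the grip's midline is at column 267. That is about 6.5 mm towards tool +z, so y≈277, agreeing with top and side. Next I correct, descend and close.

Request:
{"api": "jog_arm", "payload": {
  "motion": [
    [0,[0,0,0.006],-0.5],
    [0,[0,0.012,0],-0.4],
    [0,[0,0.012,0],0],
    [0,[0,0.012,0],0],
    [0,[0,0.012,0],0],
    [0,[0,0.011,0],0],
    [0,[0,0,0],0],
    [0,[0,0,0],0],
    [0,[0,0,0],0],
    [0,[0,0,0],0]
  ]
}}

```text
time: 4.35
tcp_pos: [0.4651, 0.2776, 0.0623]
tcp_rot: [0.7, -0.699, 0.103, -0.104]
contact_force: [-0.0, 1.1, 0.6]
grip_width: 0.0881
```

```bash
python3 - <<'E'
from plan import *
plan(None,0,0,0,0,0)
d=grab('wrist','wrist3.png')
hsv=cv2.cvtColor(d['img'],cv2.COLOR_RGB2HSV)
for r in (160,200,240,280):
    x=np.where((hsv[r,200:320,0]<14)&(hsv[r,200:320,1]>130))[0]+200; print(r,x.min() if len(x) else 0,x.max() if len(x) else 0)
E
```

```text
t 4.35 tcp [465.1 277.6  62.3] jawyaw 73.1 down [ 0.002  0.001 -1.   ] q6 -0.96 F [-0.   1.1  0.6] w 88.1
160 233 278
200 227 284
240 228 282
280 230 281
```

Request:
{"api": "jog_arm", "payload": {
  "motion": [
    [0,[0,-0.006,0],0],
    [0,[0,0,0],0],
    [1,[0,0,0],0],
    [1,[0,0,0],0],
    [1,[0,0,0],0],
    [1,[0,0,0],0],
    [1,[0,0,0],0],
    [1,[0,0,0],0],
    [1,[0,0,0],0],
    [1,[0,0,0],0]
  ]
}}

```text
time: 5.4
tcp_pos: [0.4655, 0.2778, 0.0698]
tcp_rot: [0.7, -0.699, 0.102, -0.105]
contact_force: [0.0, -0.4, 0.6]
grip_width: 0.0259
```

```bash
for i in 1 ; do python3 - <<'E'
from plan import *
plan(None,0,0,0,0,0)
for k in range(3): grab('side'); plan(None,0,0,0,0,0)
E
done
```

```text
t 5.4 tcp [465.5 277.8  69.8] jawyaw 73.2 down [ 0.004  0.002 -1.   ] q6 -0.96 F [ 0.  -0.4  0.6] w 25.9
t 5.45 tcp [465.5 277.7  69.8] jawyaw 73.2 down [ 0.004  0.002 -1.   ] q6 -0.96 F [-0.1  1.  -0.2] w 23.7
t 5.5 tcp [465.6 277.8  69.8] jawyaw 73.2 down [ 0.004  0.002 -1.   ] q6 -0.96 F [-0.6  0.  -1.2] w 23.6
t 5.55 tcp [465.5 277.8  69.8] jawyaw 73.2 down [ 0.004  0.002 -1.   ] q6 -0.96 F [ 0.6  0.1 -0.8] w 23.7
```

Gripped: width 23.7 mm, TCP z 69.8, so blade bottom = TCP z − 61.8. Next, lift.

Request:
{"api": "jog_arm", "payload": {
  "motion": [
    [1,[0,-0.005,0],0],
    [1,[0,-0.01,0],0],
    [1,[0,-0.012,0],0],
    [1,[0,-0.012,0],0],
    [1,[0,-0.012,0],0],
    [1,[0,-0.012,0],0],
    [1,[0,-0.012,0],0],
    [1,[0,-0.01,0],0],
    [1,[0,-0.005,0],0],
    [1,[0,0,0],0]
  ]
}}

```text
time: 6.55
tcp_pos: [0.465, 0.2775, 0.1689]
tcp_rot: [0.701, -0.698, 0.102, -0.105]
contact_force: [-0.2, -0.1, -3.0]
grip_width: 0.0239
```

```bash
python3 plan.py 540 -201 160 94.1 20 1
```

```text
t 6.55 tcp [465.  277.5 168.9] jawyaw 73.2 down [ 0.005  0.002 -1.   ] q6 -0.96 F [-0.2 -0.1 -3. ] w 23.9
total spin -20.9 step len 24.2
[1.0, [0.0105, 0.0004, -0.0218], -1.05]
[1.0, [0.0101, 0.0004, -0.022], -1.05]
[1.0, [0.0097, 0.0004, -0.0222], -1.05]
[1.0, [0.0093, 0.0004, -0.0224], -1.05]
[1.0, [0.0089, 0.0004, -0.0225], -1.05]
[1.0, [0.0085, 0.0004, -0.0227], -1.05]
[1.0, [0.0081, 0.0004, -0.0228], -1.05]
[1.0, [0.0077, 0.0004, -0.023], -1.05]
[1.0, [0.0072, 0.0004, -0.0231], -1.05]
[1.0, [0.0068, 0.0004, -0.0232], -1.05]
[1.0, [0.0064, 0.0004, -0.0234], -1.05]
[1.0, [0.006, 0.0004, -0.0235], -1.05]
[1.0, [0.0055, 0.0004, -0.0236], -1.05]
[1.0, [0.0051, 0.0004, -0.0237], -1.05]
[1.0, [0.0047, 0.0004, -0.0238], -1.05]
[1.0, [0.0042, 0.0004, -0.0238], -1.05]
[1.0, [0.0038, 0.0004, -0.0239], -1.05]
[1.0, [0.0033, 0.0004, -0.024], -1.05]
[1.0, [0.0029, 0.0004, -0.024], -1.05]
[1.0, [0.0025, 0.0004, -0.0241], -1.05]
```

Request:
{"api": "jog_arm", "payload": {
  "motion": [
    [1,[0.01,0,-0.022],-1],
    [1,[0.01,0,-0.022],-1],
    [1,[0.01,0,-0.022],-1],
    [1,[0.009,0,-0.022],-1],
    [1,[0.009,0,-0.023],-1],
    [1,[0.009,0,-0.023],-1],
    [1,[0.008,0,-0.023],-1],
    [1,[0.008,0,-0.023],-1],
    [1,[0.007,0,-0.023],-1],
    [1,[0.007,0,-0.023],-1]
  ]
}}

```text
time: 7.55
tcp_pos: [0.5009, 0.0313, 0.1636]
tcp_rot: [0.707, -0.705, 0.04, -0.037]
contact_force: [0.5, 0.0, -3.3]
grip_width: 0.0237
```

```bash
python3 plan.py 540 -201 160 94.1 10 1
```

```text
t 7.55 tcp [500.9  31.3 163.6] jawyaw 83.8 down [-0.004  0.003 -1.   ] q6 -1.64 F [ 0.5  0.  -3.3] w 23.7
total spin -10.3 step len 23.6
[1.0, [0.0064, 0.0003, -0.0227], -1.03]
[1.0, [0.006, 0.0003, -0.0228], -1.03]
[1.0, [0.0056, 0.0003, -0.0229], -1.03]
[1.0, [0.0052, 0.0003, -0.023], -1.03]
[1.0, [0.0047, 0.0003, -0.0231], -1.03]
[1.0, [0.0043, 0.0003, -0.0232], -1.03]
[1.0, [0.0039, 0.0003, -0.0232], -1.03]
[1.0, [0.0035, 0.0003, -0.0233], -1.03]
[1.0, [0.0031, 0.0003, -0.0234], -1.03]
[1.0, [0.0027, 0.0003, -0.0234], -1.03]
```

Request:
{"api": "jog_arm", "payload": {
  "motion": [
    [1,[0.006,0,-0.025],-1.1],
    [1,[0.006,0,-0.025],-1.1],
    [1,[0.006,0,-0.025],-1.1],
    [1,[0.005,0,-0.025],-1.1],
    [1,[0.005,0,-0.025],-1.1],
    [1,[0.004,0,-0.025],-1.2],
    [1,[0.004,0,-0.025],-1.2],
    [1,[0.004,0,-0.025],-1.2],
    [1,[0.003,0,-0.025],-1.2],
    [1,[0,0,0],0]
  ]
}}

```text
time: 8.55
tcp_pos: [0.5361, -0.2065, 0.1564]
tcp_rot: [0.709, -0.704, -0.022, 0.032]
contact_force: [1.2, 0.1, -2.9]
grip_width: 0.0237
```

```bash
python3 - <<'E'
from plan import *
plan(540,-202,125,94.1,5,1)
d=grab('wrist','wrist4.png')
E
```

```text
t 8.55 tcp [ 536.1 -206.5  156.4] jawyaw 94.4 down [-0.014  0.007 -1.   ] q6 -2.22 F [ 1.2  0.1 -2.9] w 23.7
total spin 0.3 step len 6.4
[1, [0.0009, 0.0063, 0.0008], 0.06]
[1, [0.0009, 0.0063, 0.0008], 0.06]
[1, [0.0009, 0.0063, 0.0008], 0.06]
[1, [0.0009, 0.0063, 0.0008], 0.06]
[1, [0.0009, 0.0063, 0.0008], 0.06]
```

View pics/wrist4.png

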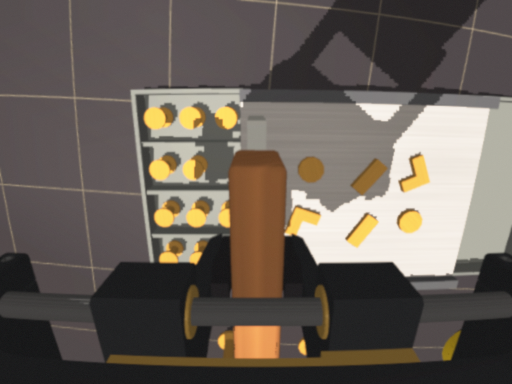

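The wrist view shows the blade near the plate's parts-box end (plate edge at column 241, blade at 247–267). The nearest offcut, an L, starts at about column 287, some 46 mm from the edge, so landing here is clear. Next, lower.

Request:
{"api": "jog_arm", "payload": {
  "motion": [
    [1,[0.001,0.01,0.001],0],
    [1,[0.001,0.01,0.001],0],
    [1,[0.001,0.009,0.001],0],
    [1,[0,0.007,0],0],
    [1,[0,0,0],0],
    [1,[0,0,0],0],
    [1,[0,0,0],0],
    [1,[0,0,0],0],
    [1,[0,0,0],0],
    [1,[0,0,0],0]
  ]
}}

```text
time: 9.6
tcp_pos: [0.5378, -0.1974, 0.1164]
tcp_rot: [0.71, -0.703, -0.022, 0.034]
contact_force: [-0.1, -0.9, -1.7]
grip_width: 0.0239
```

```bash
python3 plan.py 540 -201 109 94.1 4 1
```

```text
t 9.6 tcp [ 537.8 -197.4  116.4] jawyaw 94.5 down [-0.017  0.01  -1.   ] q6 -2.21 F [-0.1 -0.9 -1.7] w 23.9
total spin 0.4 step len 2.1
[1.0, [0.0005, 0.0018, -0.001], 0.11]
[1.0, [0.0005, 0.0018, -0.001], 0.11]
[1.0, [0.0005, 0.0018, -0.001], 0.11]
[1.0, [0.0005, 0.0018, -0.001], 0.11]
```

Request:
{"api": "jog_arm", "payload": {
  "motion": [
    [1,[0,0.003,0],0],
    [1,[0,0.002,0],0],
    [1,[0,0.002,0],0],
    [1,[0,0,0],0],
    [1,[0,0,0],0],
    [1,[0,0,0],0],
    [1,[0,0,0],0],
    [1,[0,0,0],0],
    [1,[0,0,0],0],
    [1,[0,0,0],0]
  ]
}}

```text
time: 10.6
tcp_pos: [0.5377, -0.1975, 0.109]
tcp_rot: [0.71, -0.703, -0.022, 0.034]
contact_force: [-0.2, -0.1, -1.8]
grip_width: 0.0235
```

```bash
python3 - <<'E'
from plan import *
plan(525,18,109,94.1,20,1)
d=grab('side','side2.png'); 
cv2.imwrite('pics/side2c.png',cv2.resize(d['img'][190:370,200:380],None,fx=3.3,fy=3.3)[:,:,::-1])
E
```

```text
t 10.6 tcp [ 537.7 -197.5  109. ] jawyaw 94.5 down [-0.016  0.009 -1.   ] q6 -2.21 F [-0.2 -0.1 -1.8] w 23.5
total spin 0.4 step len 10.8
[1, [0.0002, 0.0001, 0.0108], 0.02]
[1, [0.0002, 0.0001, 0.0108], 0.02]
[1, [0.0002, 0.0001, 0.0108], 0.02]
[1, [0.0002, 0.0001, 0.0108], 0.02]
[1, [0.0002, 0.0001, 0.0108], 0.02]
[1, [0.0002, 0.0001, 0.0108], 0.02]
[1, [0.0002, 0.0001, 0.0108], 0.02]
[1, [0.0002, 0.0001, 0.0108], 0.02]
[1, [0.0002, 0.0001, 0.0108], 0.02]
[1, [0.0002, 0.0001, 0.0108], 0.02]
[1, [0.0002, 0.0001, 0.0108], 0.02]
[1, [0.0002, 0.0001, 0.0108], 0.02]
[1, [0.0002, 0.0001, 0.0108], 0.02]
[1, [0.0002, 0.0001, 0.0108], 0.02]
[1, [0.0002, 0.0001, 0.0108], 0.02]
[1, [0.0002, 0.0001, 0.0108], 0.02]
[1, [0.0002, 0.0001, 0.0108], 0.02]
[1, [0.0002, 0.0001, 0.0108], 0.02]
[1, [0.0001, 0.0001, 0.0108], 0.02]
[1, [0.0001, 0.0001, 0.0108], 0.02]
```

View pics/side2c.png

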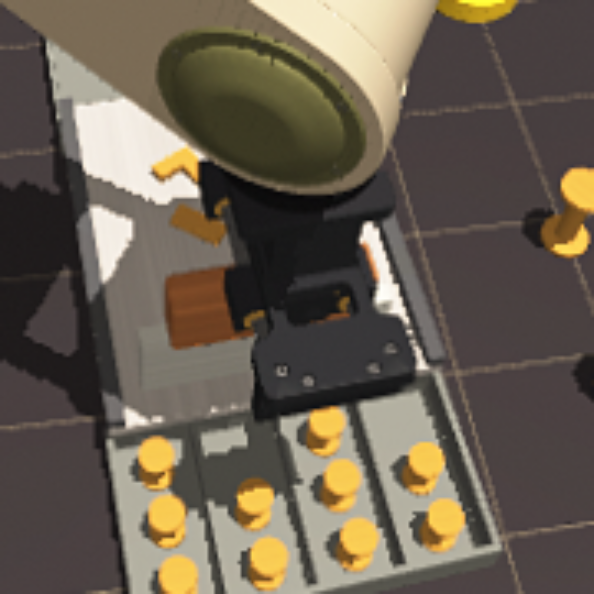

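Request:
{"api": "jog_arm", "payload": {
  "motion": [
    [1,[0,0,0.005],0],
    [1,[0,0,0.008],0],
    [1,[0,0,0.01],0],
    [1,[0,0,0.01],0],
    [1,[0,0,0.01],0],
    [1,[0,0,0.01],0],
    [1,[0,0,0.01],0],
    [1,[0,0,0.01],0],
    [1,[0,0,0.01],0],
    [1,[0,0,0.01],0]
  ]
}}

```text
time: 11.65
tcp_pos: [0.5295, -0.0968, 0.1102]
tcp_rot: [0.71, -0.703, -0.023, 0.034]
contact_force: [0.2, -1.2, -3.8]
grip_width: 0.0236
```

```bash
python3 plan.py 525 18 108.5 94.1 11 1 |head -4
```

```text
t 11.65 tcp [529.5 -96.8 110.2] jawyaw 94.6 down [-0.016  0.009 -1.   ] q6 -2.05 F [ 0.2 -1.2 -3.8] w 23.6
total spin 0.5 step len 10.4
[1.0, [0.0004, 0.0003, 0.0104], 0.04]
[1.0, [0.0004, 0.0003, 0.0104], 0.04]
```

Request:
{"api": "jog_arm", "payload": {
  "motion": [
    [1,[0,0.001,0.01],0],
    [1,[0,0.001,0.01],0],
    [1,[0,0,0.01],0],
    [1,[0,0,0.01],0],
    [1,[0,0,0.01],0],
    [1,[0,0,0.01],0],
    [1,[0,0,0.01],0],
    [1,[0,0,0.01],0],
    [1,[0,0,0.01],0],
    [1,[0,0,0.01],0]
  ]
}}

```text
time: 12.65
tcp_pos: [0.5207, 0.012, 0.1092]
tcp_rot: [0.71, -0.703, -0.023, 0.034]
contact_force: [0.2, -0.4, -3.1]
grip_width: 0.0239
```

```bash
python3 plan.py 524 30 108.5 94.1 5 1 |head -4
```

```text
t 12.65 tcp [520.7  12.  109.2] jawyaw 94.5 down [-0.016  0.009 -1.   ] q6 -1.86 F [ 0.2 -0.4 -3.1] w 23.9
total spin 0.4 step len 3.7
[1.0, [0.0009, 0.0002, 0.0035], 0.09]
[1.0, [0.0009, 0.0002, 0.0035], 0.09]
```

Request:
{"api": "jog_arm", "payload": {
  "motion": [
    [1,[0,0,0.01],0],
    [1,[0,0,0.01],0],
    [1,[0,0,0.006],0],
    [1,[0,0,0],0],
    [1,[0,-0.01,0],0],
    [1,[0,-0.015,0],0],
    [1,[0,-0.015,0],0],
    [1,[0,-0.015,0],0],
    [1,[0,-0.015,0],0],
    [1,[0,0,0],0]
  ]
}}

```text
time: 13.65
tcp_pos: [0.5199, 0.0392, 0.1854]
tcp_rot: [0.71, -0.703, -0.023, 0.033]
contact_force: [0.7, 0.6, -2.8]
grip_width: 0.0237
```

```bash
python3 - <<'E'
from plan import *
plan(461,279,185,73.1,10,1)
d=grab('top'); e=grab('wrist')
a=cv2.resize(d['img'][140:260,235:445],None,fx=2.5,fy=2.5); b=cv2.resize(e['img'],(400,300))
o=np.zeros((600,525,3),np.uint8); o[:300]=a; o[300:,:400]=b
cv2.imwrite('pics/after.png',o[:,:,::-1])
E
```

```text
t 13.65 tcp [519.9  39.2 185.4] jawyaw 94.5 down [-0.014  0.009 -1.   ] q6 -1.8 F [ 0.7  0.6 -2.8] w 23.7
total spin 21.4 step len 24.7
[1, [-0.004, 0.0003, 0.0244], 2.14]
[1, [-0.0049, 0.0003, 0.0242], 2.14]
[1, [-0.0058, 0.0003, 0.024], 2.14]
[1, [-0.0067, 0.0003, 0.0238], 2.14]
[1, [-0.0076, 0.0003, 0.0235], 2.14]
[1, [-0.0084, 0.0003, 0.0232], 2.14]
[1, [-0.0093, 0.0003, 0.0229], 2.14]
[1, [-0.0102, 0.0003, 0.0225], 2.14]
[1, [-0.011, 0.0003, 0.0221], 2.14]
[1, [-0.0118, 0.0003, 0.0217], 2.14]
```

View pics/after.png

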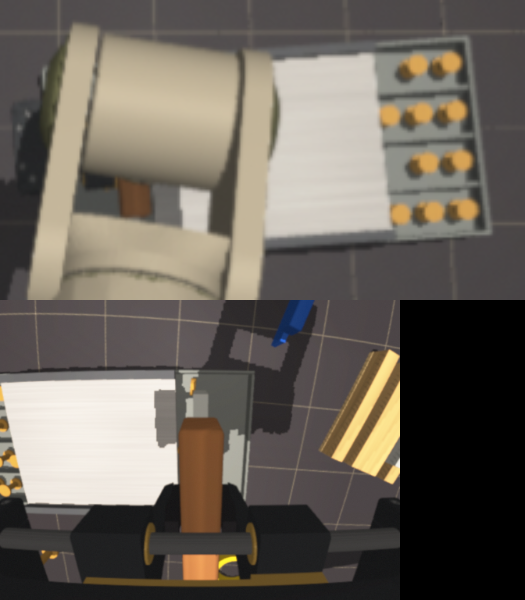

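The plate looks clear in both views; the arm hides the tray, so I'll check it once above the rack.

Request:
{"api": "jog_arm", "payload": {
  "motion": [
    [1,[-0.004,0,0.024],2.1],
    [1,[-0.005,0,0.024],2.1],
    [1,[-0.006,0,0.024],2.1],
    [1,[-0.007,0,0.023],2.1],
    [1,[-0.008,0,0.023],2.1],
    [1,[-0.008,0,0.022],2.1],
    [1,[-0.009,0,0.021],2.1],
    [1,[-0.01,0,0.02],2.1],
    [1,[-0.011,0,0.018],2.1],
    [1,[0,0,0],0]
  ]
}}

```text
time: 14.75
tcp_pos: [0.4592, 0.2494, 0.1769]
tcp_rot: [0.701, -0.7, 0.107, -0.083]
contact_force: [-0.2, -0.9, -2.7]
grip_width: 0.0235
```

```bash
python3 - <<'E'
from plan import *
from m import rect
plan(461,279,125,73.1,5,1)
d=grab('top'); e=grab('wrist'); f=grab('side')
hsv=cv2.cvtColor(d['img'],cv2.COLOR_RGB2HSV); m=np.zeros((384,512),bool); m[140:260,245:385]=1
rect(d,m&(hsv[:,:,1]>100)&(hsv[:,:,0]<28)&(hsv[:,:,2]>60),0.008,'brass')
a=cv2.resize(d['img'][140:260,235:395],(400,300)); b=cv2.resize(f['img'][180:330,200:340],(280,300))
o=np.zeros((600,800,3),np.uint8); o[:300,:400]=a; o[:300,400:680]=b; o[300:,:400]=cv2.resize(e['img'],(400,300))
o[300:,400:800]=cv2.resize(f['img'][75:195,150:310],(400,300))
cv2.imwrite('pics/rack2.png',o[:,:,::-1]); cv2.imwrite('pics/w5.png',e['img'][:,:,::-1])
E
```

```text
t 14.75 tcp [459.2 249.4 176.9] jawyaw 74.6 down [-0.034  0.007 -0.999] q6 -1.04 F [-0.2 -0.9 -2.7] w 23.5
total spin 1.5 step len 12.0
[1, [-0.0009, 0.0104, 0.0058], 0.29]
[1, [-0.0009, 0.0104, 0.0058], 0.29]
[1, [-0.0009, 0.0104, 0.0058], 0.29]
[1, [-0.001, 0.0104, 0.0058], 0.29]
[1, [-0.001, 0.0104, 0.0058], 0.29]
brass px [283. 193.] area 144 xy mm 556 33 size 27 66 ang 60.9 mean [552.  37.]
brass px [284. 208.] area 106 xy mm 515 30 size 21 62 ang 49.2 mean [512.  34.]
```

View pics/rack2.png

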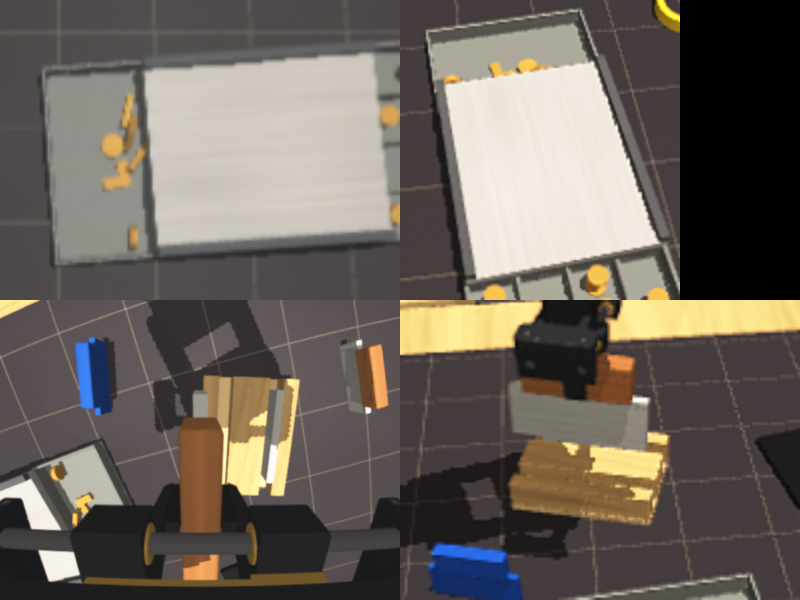

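All six offcuts lie in the tray and the plate is bare. The scraper is above the rack, about 30 mm short of the slot laterally. I'll align at height, then check.

Request:
{"api": "jog_arm", "payload": {
  "motion": [
    [1,[-0.001,0.008,0.006],0.3],
    [1,[-0.001,0.008,0.006],0.3],
    [1,[-0.001,0.008,0.006],0.3],
    [1,[-0.001,0.008,0.006],0.3],
    [1,[-0.001,0.008,0.005],0.3],
    [1,[0,0.004,0],0],
    [1,[0,0,0],0],
    [1,[0,0,0],0],
    [1,[0,0,0],0],
    [1,[0,0,0],0]
  ]
}}

```text
time: 15.9
tcp_pos: [0.4631, 0.277, 0.1283]
tcp_rot: [0.699, -0.699, 0.118, -0.094]
contact_force: [0.6, 0.0, -2.4]
grip_width: 0.0236
```

```bash
python3 plan.py 462 279.3 120 73.1 3 1
```

```text
t 15.9 tcp [463.1 277.  128.3] jawyaw 72.7 down [-0.035  0.006 -0.999] q6 -0.96 F [ 0.6  0.  -2.4] w 23.6
total spin -0.4 step len 2.9
[1.0, [-0.0005, 0.0028, 0.0006], -0.12]
[1.0, [-0.0005, 0.0028, 0.0006], -0.12]
[1.0, [-0.0005, 0.0028, 0.0006], -0.12]
```

Request:
{"api": "jog_arm", "payload": {
  "motion": [
    [1,[-0.001,0.005,0.001],-0.2],
    [1,[-0.001,0.005,0.001],-0.2],
    [1,[0,0.005,0],0],
    [1,[0,0,0],0],
    [1,[0,0,0],0],
    [1,[0,0,0],0],
    [1,[0,0,0],0],
    [1,[0,0,0],0],
    [1,[0,0,0],0],
    [1,[0,0,0],0]
  ]
}}

```text
time: 16.9
tcp_pos: [0.4614, 0.2797, 0.1127]
tcp_rot: [0.7, -0.699, 0.116, -0.092]
contact_force: [0.3, 0.4, -2.7]
grip_width: 0.0235
```

```bash
python3 - <<'E'
from plan import *
plan(462,279.3,70,73.1,5,1)
e=grab('wrist'); f=grab('side')
o=np.zeros((600,800,3),np.uint8); o[:,:400]=cv2.resize(e['img'][60:260,190:323],(400,600))
o[:300,400:]=cv2.resize(f['img'][90:180,170:290],(400,300)); cv2.imwrite('pics/align.png',o[:,:,::-1])
E
```

```text
t 16.9 tcp [461.4 279.7 112.7] jawyaw 73.2 down [-0.033  0.006 -0.999] q6 -0.97 F [ 0.3  0.4 -2.7] w 23.5
total spin 0.1 step len 8.5
[1, [0.0004, 0.0085, -0.0], 0.01]
[1, [0.0004, 0.0085, -0.0], 0.01]
[1, [0.0004, 0.0085, -0.0], 0.01]
[1, [0.0004, 0.0085, -0.0], 0.01]
[1, [0.0004, 0.0085, -0.0], 0.01]
```

View pics/align.png

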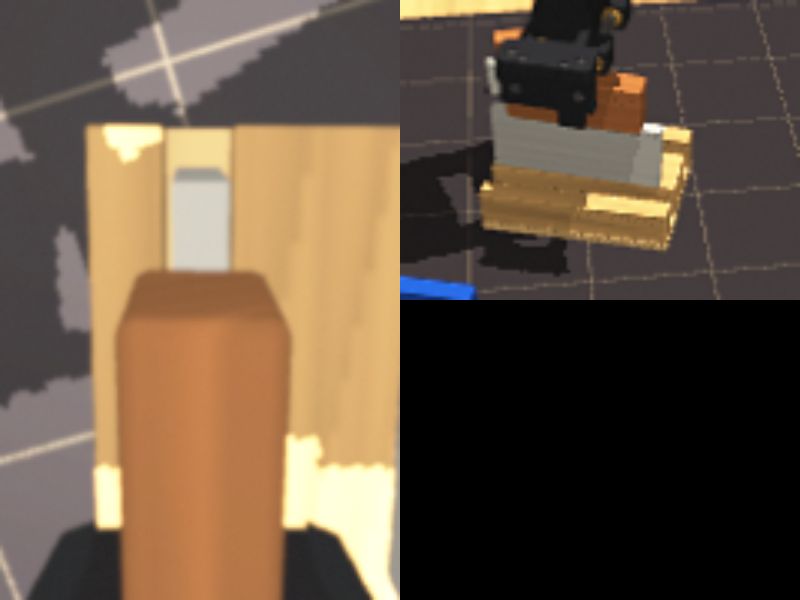

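The blade's lower edge is centred over the slot (crop columns 178–222, slot 165–232). Next, descend.

Request:
{"api": "jog_arm", "payload": {
  "motion": [
    [1,[0,0.007,0],0],
    [1,[0,0.008,0],0],
    [1,[0,0.008,0],0],
    [1,[0,0.006,0],0],
    [1,[0,0.004,0],0],
    [1,[0,0,0],0],
    [1,[0,0,0],0],
    [1,[0,0,0],0],
    [1,[0,0,0],0],
    [1,[0,0,0],0]
  ]
}}

```text
time: 18.0
tcp_pos: [0.4601, 0.2799, 0.0764]
tcp_rot: [0.7, -0.699, 0.116, -0.091]
contact_force: [0.3, 0.2, -1.4]
grip_width: 0.0236
```

```bash
python3 plan.py 462 279.3 72 73.1 3 1
```

```text
t 18.0 tcp [460.1 279.9  76.4] jawyaw 73.2 down [-0.034  0.006 -0.999] q6 -0.97 F [ 0.3  0.2 -1.4] w 23.6
total spin 0.1 step len 1.6
[1.0, [0.0007, 0.0014, 0.0], 0.02]
[1.0, [0.0007, 0.0014, 0.0], 0.02]
[1.0, [0.0007, 0.0014, 0.0], 0.02]
```

Request:
{"api": "jog_arm", "payload": {
  "motion": [
    [1,[0.001,0.002,0],0],
    [1,[0.001,0.0015,0],0],
    [1,[0,0.001,0],0],
    [1,[0,0.001,0],0],
    [1,[0,0,0],0],
    [1,[0,0,0],0],
    [1,[0,0,0],0],
    [1,[0,0,0],0],
    [1,[0,0,0],0],
    [1,[0,0,0],0]
  ]
}}

```text
time: 19.0
tcp_pos: [0.462, 0.2796, 0.0717]
tcp_rot: [0.7, -0.699, 0.116, -0.092]
contact_force: [-0.9, -0.5, 0.1]
grip_width: 0.0236
```

```bash
python3 - <<'E'
from plan import *
plan(None,0,0,0,0,0)
f=grab('side'); e=grab('wrist')
o=np.zeros((600,800,3),np.uint8); o[:450,:600]=cv2.resize(f['img'][90:180,170:290],(600,450),interpolation=cv2.INTER_NEAREST)
o[:600,600:]=cv2.resize(e['img'][60:270,220:290],(200,600));cv2.imwrite('pics/inslot.png',o[:,:,::-1])
E
```

```text
t 19.0 tcp [462.  279.6  71.7] jawyaw 73.2 down [-0.033  0.006 -0.999] q6 -0.97 F [-0.9 -0.5  0.1] w 23.6
```

View pics/inslot.png

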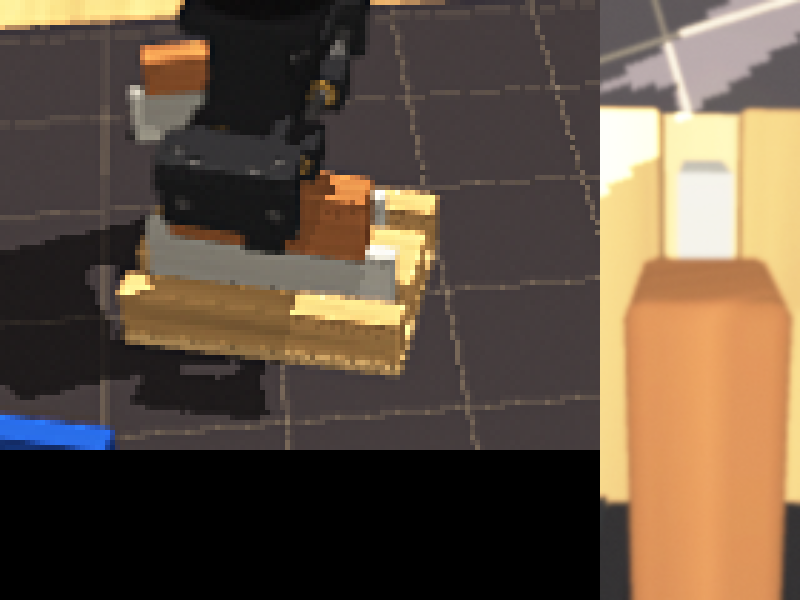

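In the slot, about centred, and the load is off the wrist (Fz≈0), so it is resting on the floor. Release.

Request:
{"api": "jog_arm", "payload": {
  "motion": [
    [1,[0,0.001,0],0],
    [1,[0,0,0],0],
    [0.6,[0,0,0],0],
    [0.6,[0,0,0],0],
    [0.6,[0,0,0],0],
    [0.3,[0,0,0],0],
    [0,[0,0,0],0],
    [0,[0,0,0],0],
    [0,[0,0,0],0],
    [0,[0,0,0],0]
  ]
}}

```text
time: 20.1
tcp_pos: [0.4623, 0.28, 0.0712]
tcp_rot: [0.7, -0.698, 0.115, -0.092]
contact_force: [-0.0, 0.3, -0.5]
grip_width: 0.0734
```

Request:
{"api": "jog_arm", "payload": {
  "motion": [
    [0,[0,-0.01,0],0],
    [0,[0,-0.01,0],0],
    [0,[0,-0.015,0],0],
    [0,[0,-0.02,0],0],
    [0,[0,-0.02,0],0],
    [0,[0,-0.02,0],0],
    [0,[0,-0.02,0],0],
    [0,[0,-0.02,0],0],
    [0,[0,0,0],0],
    [0,[0,0,0],0]
  ]
}}

```text
time: 21.1
tcp_pos: [0.4669, 0.2789, 0.2189]
tcp_rot: [0.701, -0.698, 0.113, -0.094]
contact_force: [-0.1, -0.2, -0.5]
grip_width: 0.0881
```

Request:
{"api": "jog_arm", "payload": {
  "motion": [
    [0,[0,0,-0.03],0],
    [0,[0,0,-0.03],0],
    [0,[0,0,-0.03],0],
    [0,[0,0,-0.03],0],
    [0,[0,0,-0.03],0],
    [0,[0,0,-0.03],0],
    [0,[0,0,-0.03],0],
    [0,[0,0,0],0],
    [0,[0,0,0],0],
    [0,[0,0,0],0]
  ]
}}

```text
time: 22.1
tcp_pos: [0.3996, 0.0717, 0.2106]
tcp_rot: [0.701, -0.698, 0.117, -0.089]
contact_force: [-0.4, -0.3, 0.1]
grip_width: 0.0881
```

```bash
python3 - <<'E'
from plan import *
from m import rect
plan(None,0,0,0,0,0)
d=grab('top'); f=grab('side')
hsv=cv2.cvtColor(d['img'],cv2.COLOR_RGB2HSV); H,S=hsv[:,:,0],hsv[:,:,1]
m=np.zeros((384,512),bool); m[188:266,140:210]=1
rect(d,m&(H<14)&(S>130),.105,'grip'); rect(d,m&(H>=13)&(H<25)&(S>60),.038,'rack')
m[:]=0;m[188:266,140:175]=1; rect(d,m&(S<60)&(hsv[:,:,2]>120),.054,'spare')
o=np.zeros((600,800,3),np.uint8)
o[:300,:400]=cv2.resize(d['img'][170:275,130:270],(400,300)); o[:300,400:]=cv2.resize(f['img'][90:180,170:290],(400,300))
o[300:,:400]=cv2.resize(d['img'],(400,300)); o[300:,400:]=cv2.resize(d['img'][150:255,240:380],(400,300))
cv2.imwrite('pics/final.png',o[:,:,::-1])
E
```

```text
t 22.1 tcp [399.6  71.7 210.6] jawyaw 73.2 down [-0.039  0.009 -0.999] q6 -1.4 F [-0.4 -0.3  0.1] w 88.1
grip px [181. 230.] area 491 xy mm 456 279 size 26 107 ang 72.7 mean [456. 279.]
rack px [175. 227.] area 2914 xy mm 465 309 size 127 164 ang 72.8 mean [464. 307.]
spare px [159. 225.] area 221 xy mm 470 343 size 10 120 ang 73.0 mean [469. 343.]
```

View pics/final.png

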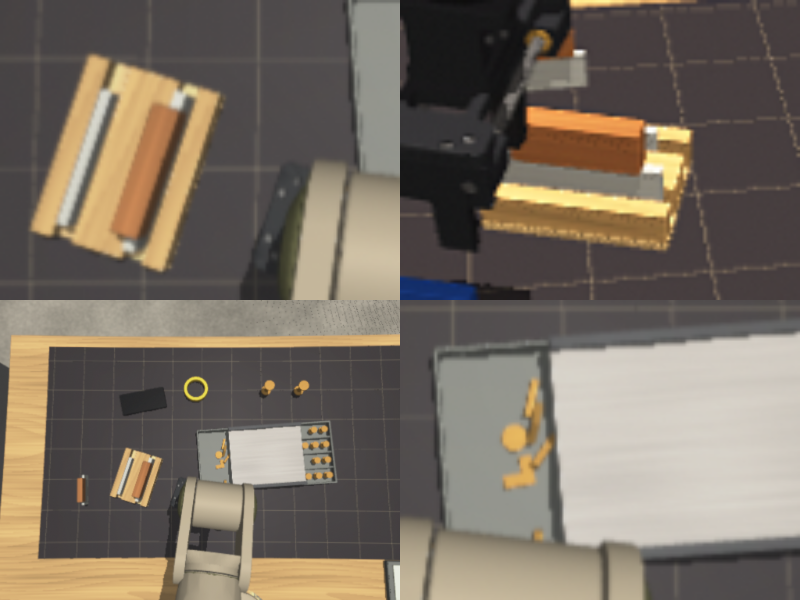

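```bash
python3 -c "
from workcell import robot
print(robot.sign_off())"
```

```text
the job is handed in; nothing more can be done
None
```

The job is done and handed in, at about 22 s of the 51 s allowed. I took the wooden-grip scraper from the rack and swept the plate once along its length into the empty chip tray. I then stood the scraper back in its slot, let go and moved the arm clear.

What the last checks showed:
- **Offcuts:** the plate is bare. All six were seen in the tray just after the sweep. In the final picture the arm covers part of the tray, but the pieces in view lie as before. The fingers stayed above the blade, clear of the offcuts.
- **Scraper:** its grip is at (456, 279) mm, and the slot's centre is at about (456, 278) mm. The wrist load dropped to zero before release, and the side view shows the scraper upright and down in the slot.
- **Other things:** the spare blade measures exactly where it was. The parts box, phone, tape, studs and small scraper look unmoved. The arm hides the blue scraper in the last top view, but the arm did not go near it.

Two readings disagreed or drifted:
- **Wrist camera:** from a distance it put the rack about 6 mm further in y than the top and side cameras. A close look at the fingertips confirmed the top and side cameras, so I used those.
- **Tool tilt:** it drifted to about 2° during the moves, so the scraper went in slightly tilted and settled when released.

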